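# Load the last can and latch the cool box

## Robot

A 6-joint arm with a two-finger parallel gripper is mounted at the origin on the work surface. World frame = base frame: x ahead of the robot, y to its left, z up, the work surface at z = 0. Lengths are in m, angles in rad, forces in N, time in s.
With the tool pointing down it reaches from about 0.35 to 0.975 m from the base axis. Payload 4.9 kg.
Tool frame: the origin (TCP) lies at the very end of the fingers, on their centre line; the grasp point (between the pads) lies 19 mm behind it; z points along the fingers, y is the line along which they close (so a half turn about z gives the same grasp; the last joint's range is limited). The gripper opens to 85 mm and grips with 20 to 120 N. Pads are 22 mm wide; open, the fingers measure 114 mm over their backs; the gripper's body (76 mm by 85 mm) begins 54 mm behind the grasp point. The pads swing forward as they close: fully open they stand 13 mm farther back than shut.
Start: joints at [1.068, 0.053, 1.613, -0, 1.476, -0.119], TCP at [0.234, 0.58, 0.231] pointing down, gripper open.
Joint ranges: [-3.01, 3.01], [-1.01, 2.22], [0.06, 2.58], [-1.02, 4.17], [0.09, 2.62], [-3.14, 3.14]. Speed limits (rad/s): [2.57, 2.57, 3.14, 3.14, 3.14, 3.14].

## Interface

Orientations are given as a rotation vector (axis times angle).
In Python, from station import * gives the robot as it stands.
- The arm moves only by the shell command python3 -m crank 'ROWS' [OPENING] [FORCE]. ROWS is JSON, a list of rows, each an object with "offset": the shift along the tool's x, y, z in m, a list of three; "twist": the turn, a rotation vector about the tool's x, y, z in degrees, a list of three. In form: [{"offset": [x, y, z], "twist": [rx, ry, rz]}, ...]. A call has 1 to 20 rows; each row is the pose to reach, as a shift and turn from the pose commanded when the call began, along the tool's axes at that moment; what a row does not reach only later rows make up. A row lasts 1/8 s, in which the tool goes at most 62.5 mm and 10.7 degrees, less where a joint would pass 70% of its speed; a pose out of reach is approached as far as the arm can. A call with a gripper value outside its range is refused whole. OPENING is the opening, from 0 (shut) to 1 (fully open), set as the call begins (- or left out, the last holds). The fingers move at their own pace and stop on an object; FORCE is the grip in N (left out, the last holds). Time passes only in rows, so rows that repeat a pose let the fingers close. It gives the time, the measured TCP pose, the force, the opening and the grip force at its end, in the units of the state.
- get_obs(): the state, without advancing time (a new reading comes with each control period).
- get_image(name): name is "scene" or "top" or "wrist"; returns the picture (480x640x3 uint8, red, green, blue); there is no depth.
- get_calibration(name): a dict with "intrinsics" (3x3 intrinsics, pixels), "world_from_camera" (4x4, takes a point from camera to world coordinates); the wrist camera has in their place "tool_from_camera" (4x4, takes a point from camera to tool coordinates, whose origin is the TCP and whose axes are the flange's). Camera axes: x right, y up, looking along -z (the intrinsics and any distortion apply to the point x, -y, -z); pixel columns grow to the right and rows downward; lengths in m; the calibration is good to about 2 mm. A picture is of the moment at which its call begins: read the wrist's pose just before it. get_calibration takes no time and is no camera call.
- finish_job(): hands the job in; it is judged then, once.
Trained networks look in the newest picture that a camera, given by its name, has taken for a name from the list of things; names that differ only in an ending like _2 or _b are one class to them, and where a whole thing is asked for, a point or a joint stands for the part that bears it (a point fixed in the world has none). Each returns a list of dicts, best first, with "confidence" (0 to 1); they miss things now and then, are a little off and sometimes report something else, mostly with a low value. They report only what shows in the picture. A call takes as long as a camera call. They do not tell look-alikes from the thing itself.
- cut_out(query, camera): "region" (480x640 bool, what is visible of it) and "rect" ([centre column, centre row, width, height] in pixels, round what is visible of it).
The state is a dict: "t": time; "q": joint angles; "dq": joint speeds; "effort": joint torques, N m; "tool_pos": TCP position; "tool_rot": TCP orientation; "contact_force": force on the tool from outside, world axes, zero at the start; "wrist_torque": the same for the moment, N m; "opening": finger opening in m; "grip_force": force on a finger pad.
Only numpy, scipy, OpenCV 4.12 (cv2) and the standard library are available. Lean on these libraries where they do the work, as an engineer would, in place of code of your own. Each camera call takes 0.05 s, during which the arm holds its last target. There are 200 camera calls.

## Task

Stand the last drinks can upright in the free half of the open cool box and let go of it, then swing the lid over under control and press its front edge down on the rubber seal until the spring catch snaps over it and holds the lid shut by itself. Press steadily and stop as soon as it has caught: do not slam the lid, and never bear on the box with more than 25 N. Leave the other things on the counter where they are.

Things in the scene. Friction and masses are not known exactly. Their poses are not given: they have to be found in the camera images.
- coolbox: hard white cool box fixed on the counter on four rubber feet (levelled 1 to 10 mm high, differs), an open tub 180 deep (x) x 280 wide (y), rim 137 mm up, walls and floor 18 mm. Origin: centre of its underside, z up; its front with the grey catch faces its -x, the lid hinge runs along y at the back (+x) rim. Three cold cans stand inside in the -y half behind a 45 mm high divider. A fixed carrying handle lies folded behind it, 117 mm from the centre, 71 mm up
- slot (a point): the free half of the box (144 x 112 mm): a point on its inner floor, 18 mm above the origin of the box, at x = -5, y = +66 mm in the box's frame; axes as the box's. A can stood here has 28 mm or more of room on each side and its top is 27 mm below the rim
- seal_front (a point): point on the box rim under the front middle of the black rubber seal, 171 mm from the hinge axis; the seal stands 9 mm above the rim all round (top at z = 146 mm in the box's frame), springs under the lid (about 2.2 N per mm after a first 2 N) and is 3 mm high when the lid is caught
- lid_edge (a point): middle of the grey press pad on the lid's outer face, 160 mm from the hinge axis, 24 mm from the free front edge; moves with the lid. Its z axis is the lid's outward normal (up when shut), its -x points from hinge to front edge. At z = 168 mm in the box's frame when shut. The lid: a slab 184 (hinge to front) x 286 x 28 mm, 0.35 kg; a 4 mm raised panel begins 30 mm behind the pad's middle
- lid_hinge (a point): point on the lid's hinge axis (mid-width), at the lid's lower rear edge, at x = +90, z = 140 mm in the box's frame; its y axis is the hinge axis. The lid's outer face lies 28 mm from this axis. A strike bar 52 mm long stands out 9 mm from the middle of the lid's front edge and goes under the catch's hook
- lid (a joint): lid angle, rad: 0 shut and caught, grows as it opens; 1.57 upright, stop 1.95, front edge up to 0.35 m high. Stiff hinge (0.34 N m): mostly stays where left. Coming down it meets the spring catch at about 0.055, the seal at 0.035; the push on the pad rises to 10 to 16 N, eases as the catch snaps, then climbs steeply to a hard stop at -0.004 (0.6 mm past shut). Not caught, it springs back to 0.02 or more, or hangs half caught with the catch not back at 0
- catch (a joint): angle, rad, of the spring catch in the middle of the box's front: a grey lever 60 mm wide, 60 to 168 mm up, standing up to 31 mm out from the front face, with a hook at its top. 0 at rest and when hooked over the strike bar; pushed outwards to about 0.1 while the bar rides down its sloped hook, then it snaps back to 0
- can_mid (a point): centre (half-way up, 46 mm above its base) of the short plain aluminium drinks can, 53 mm diameter, 92 mm tall, 0.10 to 0.21 kg, standing upright on the counter outside the box; z up
- tumbler: bystander: clear ribbed tumbler standing mouth down, 72 mm wide at the foot, 105 tall; origin under its centre
- jar: bystander: glass jar with steel screw cap, 66 mm diameter, 95 tall; origin under its centre
- tumbler2: bystander: greenish ribbed tumbler, mouth down, 72 mm wide, 105 tall; origin under its centre
- opener: bystander: steel bottle opener lying flat, 140 x 38 x 10 mm, long along its x; origin on the counter near its middle
There are look-alikes about, which are no part of the job. What is shaped like the part that bears can_mid but yellow is not meant.

How it is judged:
On the way, in this order (a step that is already met when the one before it is completed fails the run):
1. the can stands upright on the floor of the cool box, let go, with the lid still open (z of can_mid in the frame of coolbox between 0.058 and 0.07 m and y of can_mid in the frame of coolbox between 0.02 and 0.11 m and x of can_mid in the frame of coolbox between -0.06 and 0.06 m and angle between can_mid's own z axis and vertical below 0.1 rad and contact force between the fingers and can below 0.1 N and value of joint lid above 0.5 rad), for 0.2 s.
2. the lid is pressed home on its seal and the catch has snapped over it (value of joint lid below 0.01 rad and value of joint catch below 0.02 rad), for 0.2 s.
At the end, for the whole second after the job is handed in: The lid is held shut by the catch alone (lid joint below 0.010 rad, that is under 2 mm proud at the front; catch joint below 0.02 rad), and the can stands upright (within 0.1 rad) and at rest on the box floor in the free half (all of step 2 and z of can_mid in the frame of coolbox between 0.058 and 0.07 m and y of can_mid in the frame of coolbox between 0.02 and 0.11 m and x of can_mid in the frame of coolbox between -0.06 and 0.06 m and angle between can_mid's own z axis and vertical below 0.1 rad and linear speed of can below 0.02 m/s); the robot touches nothing.
It fails at once if the robot bears on the cool box, its lid or its catch with more than 25 N (contact force between any of the fingers, the arm and coolbox above 25 N).
It fails at once if the lid is slammed (closing faster than 3 rad/s) (velocity of joint lid below -3 rad/s).
It fails at once if a tumbler, the jar or the bottle opener is pushed more than 40 mm from its place (distance of any of tumbler, tumbler2, jar, opener from where it was at the start of the episode above 0.04 m).
It also fails if it takes over 64 s, if anything falls off the work surface, if the arm or the gripper's body presses on something with over 40 N, if the wrist force passes 120 N, or if a joint passes its speed limit or range.

## Working session

There is one attempt and no reset: what is moved stays moved. The work goes in short steps, Python scripts to look and compute and a shell command to move; the robot and the scene stay as the last step left them, time stands still between calls to the robot, and variables do not carry over. Pictures are saved under pics/ and viewed, at most 10 in all, crops included, and the job is handed in when it is done.

```bash
mkdir -p pics; python3 - <<'E'
from station import *
import cv2,numpy as np
for n in ("scene","top"):
    im=get_image(n); cv2.imwrite(f"pics/{n}0.png",im[:,:,::-1])
    c=get_calibration(n); print(n,np.round(c["intrinsics"],1).tolist(),np.round(c["world_from_camera"],3).tolist(),[k for k in c])
c=get_calibration("wrist");print({k:np.round(v,3).tolist() for k,v in c.items() if not isinstance(v,str)})
o=get_obs();print(o)
E
```

```text
scene [[532.5, 0.0, 322.2], [0.0, 532.5, 236.5], [0.0, 0.0, 1.0]] [[0.656, -0.59, 0.471, 1.116], [0.755, 0.504, -0.42, -0.616], [0.01, 0.631, 0.776, 1.052], [0.0, 0.0, 0.0, 1.0]] ['intrinsics', 'world_from_camera']
top [[440.1, 0.0, 325.3], [0.0, 440.1, 246.3], [0.0, 0.0, 1.0]] [[0.017, 0.993, -0.117, 0.487], [-0.999, 0.012, -0.044, -0.128], [-0.042, 0.117, 0.992, 0.941], [0.0, 0.0, 0.0, 1.0]] ['intrinsics', 'world_from_camera']
{'intrinsics': [[338.286, 0.0, 320.017], [0.0, 338.286, 239.77], [0.0, 0.0, 1.0]], 'tool_from_camera': [[-0.0, 0.965, 0.263, 0.066], [1.0, 0.0, -0.001, -0.0], [-0.001, 0.263, -0.965, -0.143], [0.0, 0.0, 0.0, 1.0]]}
{'t': 0.1, 'q': array([ 1.06799479e+00,  5.32871502e-02,  1.61418001e+00,  2.34519510e-05,
        1.47603133e+00, -1.19041667e-01]), 'dq': array([ 0.00071413, -0.00128772, -0.00291719, -0.0014566 , -0.00073073,
        0.00040195]), 'effort': array([ 2.75398435e-06, -3.94902992e+01, -3.71362317e+01, -9.36221818e-05,
        3.89996596e-03,  8.89322962e-06]), 'tool_pos': array([0.23374147, 0.57901951, 0.23017434]), 'tool_rot': array([-5.99004155e-01, -3.08334033e+00,  2.83837410e-03]), 'contact_force': array([ 0.39545666,  0.18698944, -0.15807663]), 'wrist_torque': array([ 0.01613315, -0.01377407, -0.02200348]), 'grip_force': 0.0, 'opening': 0.08528640132974105}
```

View pics/scene0.png

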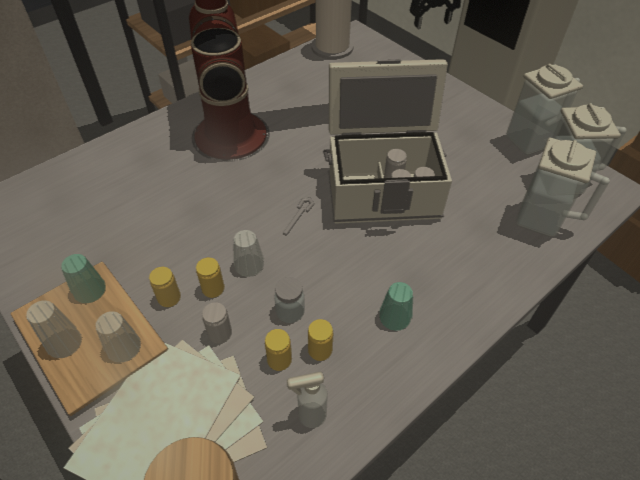

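View pics/top0.png

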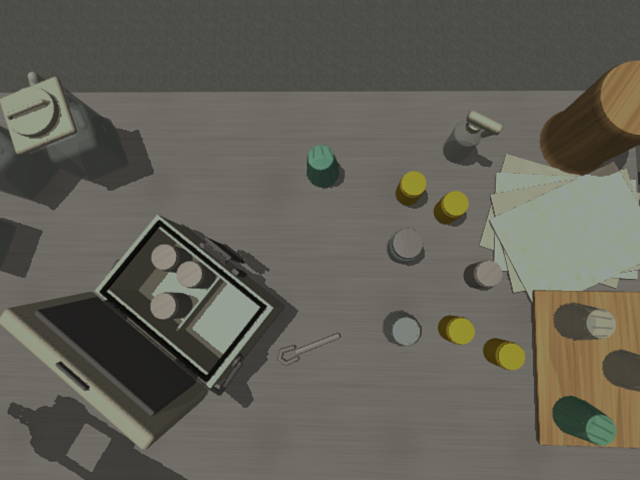

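The top view shows the grey can at (487,274), the jar at (407,245), the tumblers at (405,331) and (320,165), and the opener at (310,348). The box has rim corners near (160,217), (98,290), (213,385) and (272,308), with its lid open to the lower left. I'll zoom in for the corners.

```bash
cat > h.py <<'E'
from station import *
import cv2,numpy as np
from scipy.spatial.transform import Rotation as R
def cam(n,o=None):
    c=get_calibration(n);K=np.array(c["intrinsics"])
    if n=="wrist":
        T=np.eye(4);T[:3,:3]=R.from_rotvec(o["tool_rot"]).as_matrix();T[:3,3]=o["tool_pos"]
        return K,T@np.array(c["tool_from_camera"])
    return K,np.array(c["world_from_camera"])
def proj(C,P):
    K,T=C;p=(np.atleast_2d(P)-T[:3,3])@T[:3,:3];p=p*[1,-1,-1]
    q=p@K.T;return q[:,:2]/q[:,2:]
def hit(C,uv,z):
    K,T=C;d=np.linalg.solve(K,[uv[0],uv[1],1])*[1,-1,-1];d=T[:3,:3]@d
    return T[:3,3]+d*(z-T[2,3])/d[2]
E
python3 - <<'E'
from h import *
a=cv2.imread("pics/top0.png")[205:455,0:290];b=cv2.imread("pics/scene0.png")[50:230,315:460]
a=cv2.resize(a,None,fx=2,fy=2,interpolation=2)[:500];b=cv2.resize(b,None,fx=1.45,fy=1.45,interpolation=2)
w=np.zeros((500,800,3),np.uint8);w[:500,:580]=a;w[:b.shape[0],585:585+b.shape[1]]=b
cv2.imwrite("pics/z.png",np.clip(w*1.6,0,255).astype(np.uint8))
C=cam("top")
for nm in ("can_mid","jar","tumbler"):
    for n in ("scene","top"):
        get_image(n)
        for d in cut_out(nm,n)[:7]: print(nm,n,round(d["confidence"],2),np.round(d["rect"]))
print("can top",hit(C,(487,269),.092))
for u in ((160,217),(98,290),(213,385),(272,308)): print(np.round(hit(C,u,.148),3))
E
```

```text
can_mid scene 0.96 [165. 288.  32.  39.]
can_mid scene 0.79 [280. 350.  22.  43.]
can_mid scene 0.73 [319. 341.  27.  42.]
can_mid scene 0.67 [210. 277.  25.  39.]
can_mid scene 0.53 [394. 304.  39.  50.]
can_mid top 0.85 [482. 276.  41.  27.]
can_mid top 0.82 [505. 356.  42.  32.]
can_mid top 0.8 [412. 189.  33.  36.]
can_mid top 0.69 [450. 207.  38.  35.]
can_mid top 0.62 [458. 329.  38.  33.]
jar scene 0.78 [292. 301.  35.  49.]
tumbler scene 0.97 [395. 307.  37.  48.]
tumbler scene 0.75 [250. 254.  35.  47.]
tumbler top 0.87 [322. 167.  34.  44.]
tumbler top 0.69 [401. 328.  37.  33.]
tumbler top 0.2 [142. 332. 284. 230.]
can top [ 0.54640244 -0.39893751  0.092     ]
[0.631 0.216 0.148]
[0.494 0.323 0.148]
[0.33  0.102 0.148]
[0.467 0.001 0.148]
```

View pics/z.png

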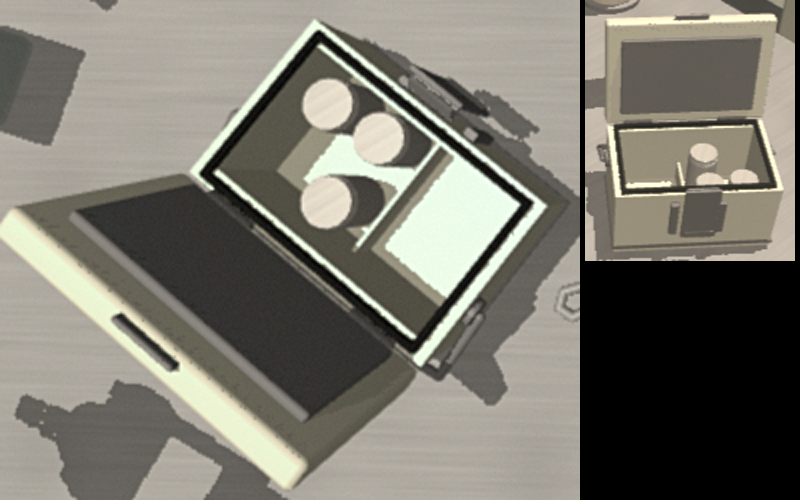

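```bash
cat >> h.py <<'E'
def box(x,y,yaw,h):
    M=np.eye(4);M[:3,:3]=R.from_euler('z',yaw).as_matrix();M[:3,3]=[x,y,h];return M
def lidpt(a,r,yy,n): # r from hinge toward front, n outward
    return [.09-r*np.cos(a)+n*np.sin(a),yy,.140+r*np.sin(a)+n*np.cos(a)]
E
python3 - <<'E'
from h import *
from scipy.optimize import least_squares
T,S=cam("top"),cam("scene")
rim={"mf":(-.09,-.14,.137),"mr":(.09,-.14,.137),"pr":(.09,.14,.137),"pf":(-.09,.14,.137)}
ot=dict(mf=(159,215),mr=(95,294),pr=(211,389),pf=(274,307)); os=dict(pf=(331.5,184.5),mf=(451.5,181),pr=(330,135.5),mr=(446,131))
ol=[(184,-.143,0,(7.5,308)),(184,.143,0,(152,435)),(184,-.143,.028,(0,313)),(184,.143,.028,(144,450))]
def f(p,full=False):
    M=box(*p[:4]);w=lambda P:M[:3,:3]@np.array(P)+M[:3,3];r=[]
    for k in rim:
        r+=list(proj(T,w(rim[k]))[0]-ot[k])+list(proj(S,w(rim[k]))[0]-os[k])
    for a,b,c,u in ol: r+=list(.5*(proj(T,w(lidpt(p[4],a/1e3,b,c)))[0]-u))
    return np.array(r)
s=least_squares(lambda p:np.r_[f(p),(p[3]-.0055)/.004],[.48,.16,2.5,.005,1.7],loss='soft_l1')
print(np.round(s.x,4),np.round(f(s.x),1))
M=box(*s.x[:4]);print("slot",M@[-.005,.066,.018,1]);print("hinge",M@[.09,0,.14,1])
print("pad now",M@np.r_[lidpt(s.x[4],.16,0,.028),1], "pad shut",M@[-.07,0,.168,1])
E
```

```text
[0.4796 0.164  2.4882 0.009  1.7263] [ -0.9  -0.6  -1.4   0.1  -0.   -3.6 -10.6   1.3  -1.   -0.1  -1.3   0.3
  -0.2   1.6   2.4   0.9  -0.2  -2.7   2.4   0.1  -1.8   2.5   0.5   0.4]
slot [0.44349527 0.10860203 0.027006   1.        ]
hinge [0.40817901 0.21875538 0.149006   1.        ]
pad now [0.36653927 0.25063112 0.30273977 1.        ] pad shut [0.53522681 0.12149872 0.177006   1.        ]
```

```bash
cat >> h.py <<'E'
def to(pos,yang,tilt=None):
    "offset/twist to TCP pos with tool down and tool y at world angle yang deg"
    o=get_obs();A=R.from_rotvec(o["tool_rot"]);a=np.radians(yang)
    y=np.array([np.cos(a),np.sin(a),0]);z=np.array([0,0,-1.]);B=R.from_matrix(np.c_[np.cross(y,z),y,z])
    if tilt is not None: B=R.from_rotvec(np.radians(tilt))*B
    print("pos",np.round(o["tool_pos"],4),"off",np.round(A.inv().apply(np.array(pos)-o["tool_pos"]),4),"twist",np.round((A.inv()*B).as_rotvec(degrees=True),2),"t",round(o["t"],2))
E
python3 -c "
from h import *
to([.537,-.399,.45],-90)"
python3 -m crank '[{"offset":[0,0,-0.06],"twist":[0,0,0]},{"offset":[0,0,-0.12],"twist":[0,0,0]},{"offset":[0,0,-0.18],"twist":[0,0,0]},{"offset":[0,0,-0.22],"twist":[0,0,0]},{"offset":[0,0,-0.22],"twist":[0,0,0]}]' 1
```

```text
pos [0.234  0.5795 0.2313] off [-0.6473 -0.7939 -0.2187] twist [ -0.     0.   158.01] t 0.7
t: 1.32
tool_pos: [0.2344, 0.5803, 0.4571]
tool_rot: [0.599, 3.081, 0.014]
contact_force: [-0.0, -0.8, -0.9]
opening: 0.0856
grip_force: 0.0
```

```bash
python3 -m crank '[{"offset":[-0.647,-0.794,0],"twist":[0,0,158]},{"offset":[-0.647,-0.794,0],"twist":[0,0,158]},{"offset":[-0.647,-0.794,0],"twist":[0,0,158]},{"offset":[-0.647,-0.794,0],"twist":[0,0,158]},{"offset":[-0.647,-0.794,0],"twist":[0,0,158]},{"offset":[-0.647,-0.794,0],"twist":[0,0,158]},{"offset":[-0.647,-0.794,0],"twist":[0,0,158]},{"offset":[-0.647,-0.794,0],"twist":[0,0,158]},{"offset":[-0.647,-0.794,0],"twist":[0,0,158]},{"offset":[-0.647,-0.794,0],"twist":[0,0,158]},{"offset":[-0.647,-0.794,0],"twist":[0,0,158]},{"offset":[-0.647,-0.794,0],"twist":[0,0,158]},{"offset":[-0.647,-0.794,0],"twist":[0,0,158]},{"offset":[-0.647,-0.794,0],"twist":[0,0,158]},{"offset":[-0.647,-0.794,0],"twist":[0,0,158]},{"offset":[-0.647,-0.794,0],"twist":[0,0,158]},{"offset":[-0.647,-0.794,0],"twist":[0,0,158]},{"offset":[-0.647,-0.794,0.05],"twist":[0,0,158]},{"offset":[-0.647,-0.794,0.10],"twist":[0,0,158]},{"offset":[-0.647,-0.794,0.15],"twist":[0,0,158]}]'; python3 -c "
from h import *
to([.537,-.399,.25],-90);print(get_obs()['q'])"
```

```text
t: 3.82
tool_pos: [0.536, -0.3986, 0.2975]
tool_rot: [-3.14, 0.0, 0.003]
contact_force: [0.9, 0.3, -0.5]
opening: 0.0858
grip_force: 0.0
pos [ 0.536  -0.3986  0.2975] off [0.0011 0.0005 0.0475] twist [-0.11  0.12 -0.  ] t 3.83
[-7.50755197e-01  1.24466222e-01  1.42735466e+00  3.14332387e-05
  1.59254692e+00  8.20127520e-01]
```

```bash
python3 - <<'E'
from h import *
o=get_obs();im=get_image("wrist")
s=get_image("scene")
a=cv2.resize(im[:,:,::-1],(400,300));b=cv2.resize(s[:,:,::-1],(400,300))
cv2.imwrite("pics/w1.png",np.clip(np.hstack([a,b])*1.5,0,255).astype(np.uint8))
for d in cut_out("can_mid","wrist"):
    C=cam("wrist",o);g=d["region"];m=im[g].mean(0);print(round(d["confidence"],2),np.round(d["rect"]),np.round(m))
print(proj(C,[[.537,-.399,.092],[.537,-.399,0]]))
E
```

```text
0.9 [266.  72.  65.  68.] [197. 193.  77.]
0.89 [185.  37.  82.  73.] [171. 161.  61.]
0.82 [324. 204.  50.  55.] [176. 167. 156.]
0.73 [355. 324.  47.  68.] [135. 111.  41.]
0.72 [281. 293.  52.  65.] [172. 154.  57.]
[[320.70491961 212.89977262]
 [320.75708217 199.76128129]]
```

View pics/w1.png

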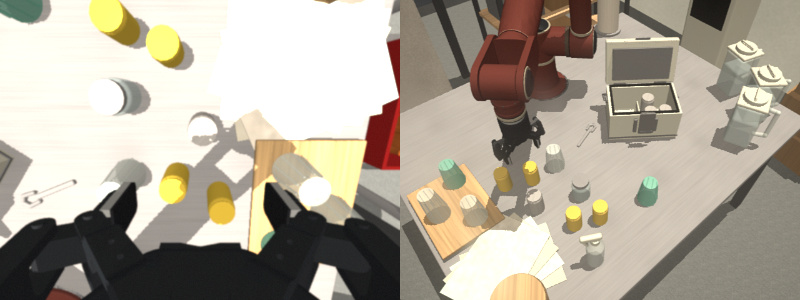

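The wrist view shows the plain can at about (326,203), which puts it near (0.544, -0.403). The scene view shows the forearm well above the lid. Next I grasp the can.

```bash
python3 -m crank '[{"offset":[0.008,0.0045,0.06],"twist":[0,0,0]},{"offset":[0.008,0.0045,0.12],"twist":[0,0,0]},{"offset":[0.008,0.0045,0.17],"twist":[0,0,0]},{"offset":[0.008,0.0045,0.20],"twist":[0,0,0]},{"offset":[0.008,0.0045,0.22],"twist":[0,0,0]},{"offset":[0.008,0.0045,0.24],"twist":[0,0,0]},{"offset":[0.008,0.0045,0.24],"twist":[0,0,0]}]' 1 && python3 -m crank '[{"offset":[0,0,0],"twist":[0,0,0]},{"offset":[0,0,0],"twist":[0,0,0]},{"offset":[0,0,0],"twist":[0,0,0]},{"offset":[0,0,0],"twist":[0,0,0]},{"offset":[0,0,0],"twist":[0,0,0]},{"offset":[0,0,0],"twist":[0,0,0]}]' 0 30
```

```text
t: 4.85
tool_pos: [0.5444, -0.4032, 0.0605]
tool_rot: [-3.141, -0.0, 0.002]
contact_force: [0.3, 0.6, -0.1]
opening: 0.0856
grip_force: 0.0
t: 5.6
tool_pos: [0.5457, -0.4041, 0.0634]
tool_rot: [3.14, 0.0, 0.004]
contact_force: [0.4, 1.5, 6.9]
opening: 0.0516
grip_force: 31.6
```

```bash
python3 -m crank '[{"offset":[0,0,-0.05],"twist":[0,0,0]},{"offset":[0,0,-0.11],"twist":[0,0,0]},{"offset":[0,0,-0.17],"twist":[0,0,0]},{"offset":[-0.01,-0.04,-0.22],"twist":[0,0,-5]},{"offset":[-0.02,-0.09,-0.26],"twist":[0,0,-12]},{"offset":[-0.03,-0.15,-0.26],"twist":[0,0,-20]},{"offset":[-0.04,-0.21,-0.26],"twist":[0,0,-28]},{"offset":[-0.05,-0.27,-0.26],"twist":[0,0,-36]},{"offset":[-0.06,-0.33,-0.26],"twist":[0,0,-44]},{"offset":[-0.075,-0.39,-0.26],"twist":[0,0,-52.6]},{"offset":[-0.09,-0.45,-0.26],"twist":[0,0,-52.6]},{"offset":[-0.102,-0.50,-0.26],"twist":[0,0,-52.6]},{"offset":[-0.102,-0.513,-0.26],"twist":[0,0,-52.6]},{"offset":[-0.102,-0.513,-0.26],"twist":[0,0,-52.6]},{"offset":[-0.102,-0.513,-0.26],"twist":[0,0,-52.6]}]'; python3 - <<'E'
from h import *
o=get_obs();im=get_image("wrist");C=cam("wrist",o)
s=get_image("scene")
M=box(.4796,.164,2.4882,.009)
im=im[:,:,::-1].copy()
cv2.imwrite("pics/wraw.png",im)
for P,c in (((-.09,-.14,.137),(0,0,255)),((-.09,.14,.137),(0,255,0)),((.09,.14,.137),(255,0,0)),((.09,-.14,.137),(255,0,255)),((-.005,.066,.018),(0,255,255)),((-.09,0,.137),(255,255,0))):
    u=proj(C,(M@[*P,1])[:3])[0];print(P,np.round(u));cv2.circle(im,tuple(int(v) for v in np.clip(u,-999,9999)),4,c,-1)
cv2.imwrite("pics/w2.png",np.clip(np.hstack([im[:,:],cv2.resize(s[:,:,::-1],(640,480))])[::1].astype(float)*1.3,0,255).astype(np.uint8)[:, :])
v=cv2.imread("pics/w2.png");cv2.imwrite("pics/w2.png",np.hstack([cv2.resize(v[:,:640],(480,360)),cv2.resize(v[:,640:],(320,240),interpolation=3).repeat(1,0)[:240] if 0 else cv2.copyMakeBorder(cv2.resize(v[:,640:],(320,240)),0,120,0,0,0)]))
to([.4435,.1085,.32],-37.4)
E
```

```text
t: 7.48
tool_pos: [0.4429, 0.1084, 0.321]
tool_rot: [2.817, 1.39, -0.001]
contact_force: [-1.0, -0.3, -1.5]
opening: 0.0516
grip_force: 32.9
(-0.09, -0.14, 0.137) [426. -34.]
(-0.09, 0.14, 0.137) [404. 291.]
(0.09, 0.14, 0.137) [226. 291.]
(0.09, -0.14, 0.137) [200. -34.]
(-0.005, 0.066, 0.018) [320. 201.]
(-0.09, 0, 0.137) [413. 148.]
pos [0.4429 0.1083 0.3211] off [0.0006 0.0003 0.0011] twist [-0.    0.03 -0.12] t 7.58
```

View pics/w2.png

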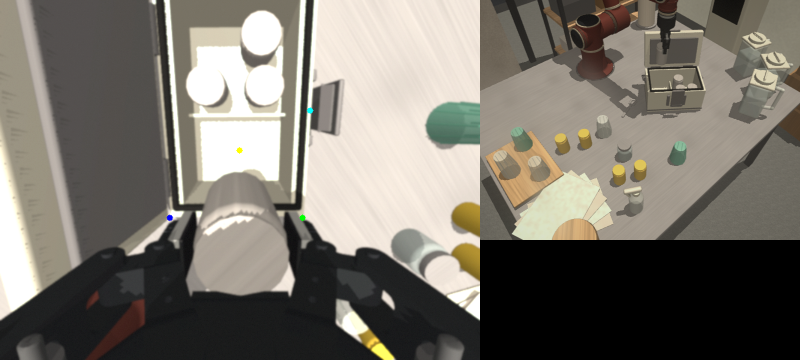

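The wrist view shows the free half clear, with its rim end around row 212 against a predicted 218, so the box lies about 6 mm further towards its -y. I'll shift 5 mm and lower.

```bash
python3 -m crank '[{"offset":[0.005,0,0.05],"twist":[0,0,0]},{"offset":[0.005,0,0.10],"twist":[0,0,0]},{"offset":[0.005,0,0.15],"twist":[0,0,0]},{"offset":[0.005,0,0.18],"twist":[0,0,0]},{"offset":[0.005,0,0.20],"twist":[0,0,0]},{"offset":[0.005,0,0.215],"twist":[0,0,0]},{"offset":[0.005,0,0.222],"twist":[0,0,0]},{"offset":[0.005,0,0.222],"twist":[0,0,0]}]' && python3 -m crank '[{"offset":[0,0,0.002],"twist":[0,0,0]},{"offset":[0,0,0.004],"twist":[0,0,0]},{"offset":[0,0,0.006],"twist":[0,0,0]},{"offset":[0,0,0.006],"twist":[0,0,0]}]'
```

```text
t: 8.57
tool_pos: [0.4457, 0.1132, 0.0994]
tool_rot: [2.817, 1.392, -0.0]
contact_force: [0.3, 0.2, -1.8]
opening: 0.0515
grip_force: 32.9
t: 9.07
tool_pos: [0.4455, 0.1135, 0.0932]
tool_rot: [-2.816, -1.392, 0.0]
contact_force: [0.2, 1.0, -2.3]
opening: 0.0514
grip_force: 32.9
```

```bash
python3 -m crank '[{"offset":[0,0,0.002],"twist":[0,0,0]},{"offset":[0,0,0.004],"twist":[0,0,0]},{"offset":[0,0,0.004],"twist":[0,0,0]}]'
```

```text
t: 9.45
tool_pos: [0.4455, 0.1135, 0.0892]
tool_rot: [-2.816, -1.392, 0.0]
contact_force: [-0.4, -0.1, -2.2]
opening: 0.0513
grip_force: 32.9
```

```bash
python3 -m crank '[{"offset":[0,0,0.0015],"twist":[0,0,0]},{"offset":[0,0,0.003],"twist":[0,0,0]},{"offset":[0,0,0.003],"twist":[0,0,0]}]'
```

```text
t: 9.82
tool_pos: [0.4465, 0.1142, 0.0889]
tool_rot: [-2.815, -1.392, -0.002]
contact_force: [-5.6, 1.2, 11.1]
opening: 0.0514
grip_force: 34.0
```

```bash
python3 -m crank '[{"offset":[0,0,-0.002],"twist":[0,0,0]},{"offset":[0,0,-0.002],"twist":[0,0,0]},{"offset":[0,0,-0.002],"twist":[0,0,0]},{"offset":[0,0,-0.002],"twist":[0,0,0]}]' 0.85 20 && python3 -m crank '[{"offset":[0,0,-0.02],"twist":[0,0,0]},{"offset":[0,0,-0.05],"twist":[0,0,0]},{"offset":[0,0,-0.10],"twist":[0,0,0]},{"offset":[0,0,-0.16],"twist":[0,0,0]},{"offset":[0,0,-0.22],"twist":[0,0,0]},{"offset":[0,0,-0.22],"twist":[0,0,0]}]'; python3 - <<'E'
from h import *
o=get_obs();im=get_image("wrist");C=cam("wrist",o)
t=get_image("top")
print(o["tool_pos"],np.round(o["q"],3))
a=im[:,:,::-1];b=t[200:470,0:300,::-1]
cv2.imwrite("pics/w3.png",np.clip(np.hstack([cv2.resize(a,(480,360)),cv2.resize(b,(320,288)) if 0 else cv2.copyMakeBorder(cv2.resize(b,(320,288)),0,72,0,0,0)])*1.2,0,255).astype(np.uint8))
E
```

```text
t: 10.32
tool_pos: [0.4455, 0.1134, 0.0881]
tool_rot: [-2.816, -1.392, 0.001]
contact_force: [1.1, 0.5, 0.8]
opening: 0.0725
grip_force: 0.0
t: 11.08
tool_pos: [0.448, 0.1137, 0.3151]
tool_rot: [2.812, 1.39, 0.017]
contact_force: [-0.1, -0.5, -0.7]
opening: 0.0723
grip_force: 0.0
[0.4480153  0.11367168 0.31506066] [ 0.087 -0.393  1.869 -0.     1.654  0.74 ]
```

View pics/w3.png

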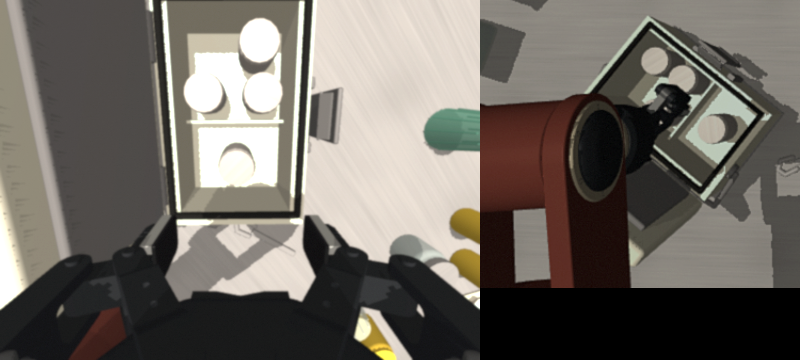

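The can stands upright in the middle of the free half, at about pic (237,160). The +y rim corners are at about pic (302,222) and (175,222). Next I refine the box pose and plan the lid sweep.

```bash
python3 - <<'E'
from h import *
o=get_obs();C=cam("wrist",o)
M0=box(.4796,.164,2.4882,.008)
for u in ((403,296),(233,296),(419,0)):
    print(u,np.round(np.linalg.inv(M0)@np.r_[hit(C,u,.145),1],4)[:3])
# plan with box shifted
M=M0.copy();M[:3,3]=(M0@[0,-.005,0,1])[:3]
print("box",M[:3,3])
A=R.from_rotvec(o["tool_rot"])
def T(P):return np.round(A.inv().apply((M@[*P,1])[:3]-o["tool_pos"]),4)
print("clear high back",T([.195,0,.38]),"low",T([.195,0,.285]))
for a in np.r_[1.8:.05:-.1]:
    l=np.array(lidpt(a,.165,0,.028))+[.0145,0,0];l[0]=l[0];print(round(a,2),np.round(l,4),T(l),(M@[*l,1])[:3].round(3))
E
```

```text
(403, 296) [-0.0862  0.1344  0.137 ]
(233, 296) [0.0807 0.1344 0.137 ]
(419, 0) [-0.0825 -0.1185  0.137 ]
box [0.48263942 0.16797013 0.008     ]
clear high back [ 0.0659 -0.1988 -0.0794] low [ 0.0658 -0.1989  0.0156]
1.8 [0.1693 0.     0.2943] [ 0.0658 -0.1731  0.0063] [0.348 0.271 0.302]
1.7 [0.1535 0.     0.3   ] [ 0.0658 -0.1574  0.0006] [0.361 0.261 0.308]
1.6 [0.1373 0.     0.3041] [ 0.0658 -0.1411 -0.0035] [0.374 0.251 0.312]
1.5 [0.1208 0.     0.3066] [ 0.0658 -0.1246 -0.0059] [0.387 0.241 0.315]
1.4 [0.104  0.     0.3074] [ 0.0658 -0.1079 -0.0067] [0.4   0.231 0.315]
1.3 [0.0873 0.     0.3065] [ 0.0658 -0.0912 -0.0058] [0.413 0.221 0.314]
1.2 [0.0708 0.     0.3039] [ 0.0657 -0.0746 -0.0032] [0.426 0.211 0.312]
1.1 [0.0546 0.     0.2997] [ 0.0657 -0.0585  0.001 ] [0.439 0.201 0.308]
1.0 [0.0389 0.     0.294 ] [ 0.0657 -0.0428  0.0068] [0.452 0.192 0.302]
0.9 [0.0239 0.     0.2867] [ 0.0657 -0.0277  0.0141] [0.464 0.182 0.295]
0.8 [0.0096 0.     0.2779] [ 0.0657 -0.0135  0.0229] [0.475 0.174 0.286]
0.7 [-0.0037  0.      0.2677] [ 0.0657 -0.0002  0.0331] [0.486 0.166 0.276]
0.6 [-0.0159  0.      0.2563] [0.0656 0.012  0.0445] [0.495 0.158 0.264]
0.5 [-0.0269  0.      0.2437] [0.0656 0.023  0.0571] [0.504 0.152 0.252]
0.4 [-0.0366  0.      0.23  ] [0.0656 0.0327 0.0708] [0.512 0.146 0.238]
0.3 [-0.0449  0.      0.2155] [0.0656 0.0409 0.0853] [0.518 0.141 0.224]
0.2 [-0.0516  0.      0.2002] [0.0656 0.0477 0.1006] [0.524 0.137 0.208]
0.1 [-0.0569  0.      0.1843] [0.0655 0.0529 0.1165] [0.528 0.133 0.192]
```

```bash
python3 -m crank '[{"offset":[0,0,-0.06],"twist":[0,0,0]},{"offset":[0,0,-0.11],"twist":[0,0,0]},{"offset":[0.02,-0.04,-0.11],"twist":[0,0,0]},{"offset":[0.04,-0.09,-0.11],"twist":[0,0,0]},{"offset":[0.06,-0.14,-0.11],"twist":[0,0,0]},{"offset":[0.066,-0.19,-0.11],"twist":[0,0,0]},{"offset":[0.066,-0.209,-0.11],"twist":[0,0,0]},{"offset":[0.066,-0.209,-0.11],"twist":[0,0,0]},{"offset":[0.066,-0.209,-0.11],"twist":[0,0,0]},{"offset":[0.066,-0.209,-0.07],"twist":[0,0,0]},{"offset":[0.066,-0.209,-0.03],"twist":[0,0,0]},{"offset":[0.066,-0.209,0.008],"twist":[0,0,0]},{"offset":[0.066,-0.209,0.008],"twist":[0,0,0]}]' 0; python3 - <<'E'
from h import *
o=get_obs();print(o["tool_pos"])
s=get_image("scene")[:,:,::-1];w=get_image("wrist")[:,:,::-1]
cv2.imwrite("pics/s4.png",np.clip(np.hstack([cv2.resize(s[0:240,270:510],(400,400)),cv2.resize(w,(400,400))])*1.3,0,255).astype(np.uint8))
E
```

```text
t: 12.8
tool_pos: [0.3188, 0.2911, 0.2961]
tool_rot: [2.817, 1.389, -0.012]
contact_force: [0.2, 0.2, 0.1]
opening: -0.0001
grip_force: 0.0
[0.31882379 0.29113331 0.29614663]
```

View pics/s4.png

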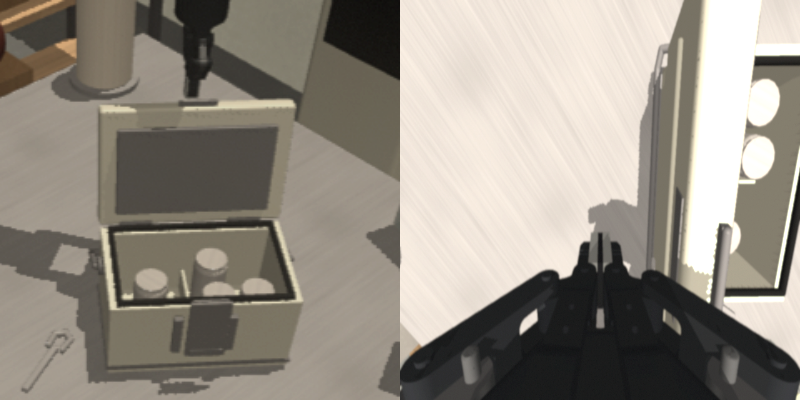

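The scene view shows the gripper behind the open lid (finger at about pic (192,90)), and the wrist view shows it clear of the lid's back. I start the first part of the sweep.

```bash
python3 -m crank '[{"offset":[0,0.02,0],"twist":[0,0,0]},{"offset":[0,0.035,-0.004],"twist":[0,0,0]},{"offset":[0,0.051,-0.010],"twist":[0,0,0]},{"offset":[0,0.067,-0.014],"twist":[0,0,0]},{"offset":[0,0.084,-0.017],"twist":[0,0,0]},{"offset":[0,0.10,-0.018],"twist":[0,0,0]},{"offset":[0,0.117,-0.018],"twist":[0,0,0]},{"offset":[0,0.134,-0.016],"twist":[0,0,0]},{"offset":[0,0.150,-0.012],"twist":[0,0,0]},{"offset":[0,0.150,-0.012],"twist":[0,0,0]}]'; python3 - <<'E'
from h import *
o=get_obs();print(o["tool_pos"],o["contact_force"])
s=get_image("scene")[:,:,::-1]
cv2.imwrite("pics/s5.png",np.clip(cv2.resize(s[0:240,270:510],(400,400))*1.3,0,255).astype(np.uint8))
E
```

```text
t: 14.15
tool_pos: [0.4398, 0.2002, 0.3117]
tool_rot: [2.816, 1.388, -0.002]
contact_force: [-0.5, 0.4, -0.4]
opening: -0.0003
grip_force: 0.0
[0.43977714 0.20023252 0.31173399] [-0.51226906  0.35227866 -0.35645345]
```

View pics/s5.png

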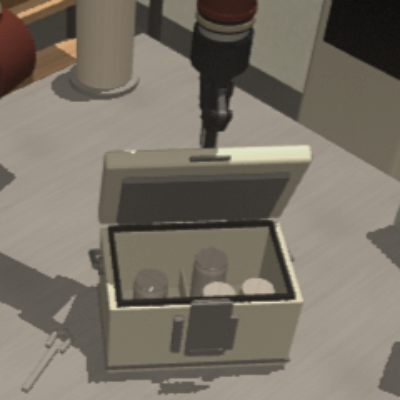

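The lid is following and is at about 1.1 rad. I continue the arc.

```bash
python3 -m crank '[{"offset":[0,0.016,0.007],"twist":[0,0,0]},{"offset":[0,0.031,0.014],"twist":[0,0,0]},{"offset":[0,0.045,0.023],"twist":[0,0,0]},{"offset":[0,0.0585,0.034],"twist":[0,0,0]},{"offset":[0,0.071,0.046],"twist":[0,0,0]},{"offset":[0,0.082,0.059],"twist":[0,0,0]},{"offset":[0,0.0915,0.073],"twist":[0,0,0]},{"offset":[0,0.100,0.0875],"twist":[0,0,0]},{"offset":[0,0.1065,0.103],"twist":[0,0,0]},{"offset":[0,0.1065,0.103],"twist":[0,0,0]}]'; python3 - <<'E'
from h import *
o=get_obs();print(o["tool_pos"],o["contact_force"])
s=get_image("scene")[:,:,::-1]
cv2.imwrite("pics/s6.png",np.clip(cv2.resize(s[50:230,310:490],(500,500))*1.3,0,255).astype(np.uint8))
E
```

```text
t: 15.45
tool_pos: [0.5218, 0.1367, 0.206]
tool_rot: [-2.814, -1.391, 0.009]
contact_force: [-0.2, 0.3, -1.3]
opening: -0.0003
grip_force: 0.0
[0.52176765 0.13673401 0.20600517] [-0.20047925  0.30118107 -1.30257906]
```

View pics/s6.png

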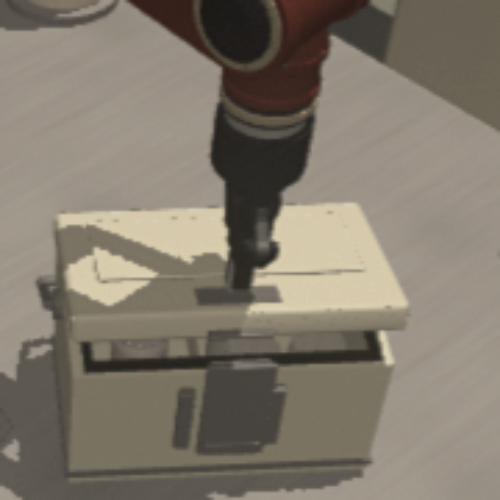

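The finger stands at the rear edge of the grey pad, with the lid about 0.2 rad open. I lift slightly, move 17 mm forward, then go down.

```bash
python3 -m crank '[{"offset":[0,0,-0.008],"twist":[0,0,0]},{"offset":[0,0.012,-0.008],"twist":[0,0,0]},{"offset":[0,0.017,-0.006],"twist":[0,0,0]},{"offset":[0,0.018,0],"twist":[0,0,0]},{"offset":[0,0.018,0.005],"twist":[0,0,0]},{"offset":[0,0.018,0.010],"twist":[0,0,0]},{"offset":[0,0.018,0.013],"twist":[0,0,0]},{"offset":[0,0.018,0.013],"twist":[0,0,0]},{"offset":[0,0.018,0.013],"twist":[0,0,0]}]' && python3 -m crank '[{"offset":[0,0,0.002],"twist":[0,0,0]},{"offset":[0,0,0.004],"twist":[0,0,0]},{"offset":[0,0,0.006],"twist":[0,0,0]},{"offset":[0,0,0.006],"twist":[0,0,0]}]'
```

```text
t: 16.62
tool_pos: [0.5376, 0.1262, 0.1962]
tool_rot: [-2.816, -1.392, 0.0]
contact_force: [0.4, 0.4, 0.8]
opening: -0.0004
grip_force: 0.0
t: 17.12
tool_pos: [0.5375, 0.1261, 0.19]
tool_rot: [-2.816, -1.392, 0.001]
contact_force: [-0.1, -0.8, 0.2]
opening: -0.0
grip_force: 0.0
```

```bash
for i in 1; do python3 -m crank '[{"offset":[0,0,0.001],"twist":[0,0,0]},{"offset":[0,0,0.002],"twist":[0,0,0]},{"offset":[0,0,0.003],"twist":[0,0,0]},{"offset":[0,0,0.004],"twist":[0,0,0]},{"offset":[0,0,0.004],"twist":[0,0,0]}]'; done; python3 -m crank '[{"offset":[0,0,0.001],"twist":[0,0,0]},{"offset":[0,0,0.002],"twist":[0,0,0]},{"offset":[0,0,0.003],"twist":[0,0,0]},{"offset":[0,0,0.003],"twist":[0,0,0]}]'
```

```text
t: 17.75
tool_pos: [0.5379, 0.1261, 0.187]
tool_rot: [2.816, 1.392, 0.001]
contact_force: [-1.4, -1.7, 4.8]
opening: -0.0
grip_force: 2.2
t: 18.25
tool_pos: [0.5384, 0.1257, 0.1842]
tool_rot: [2.815, 1.391, 0.002]
contact_force: [-1.0, -2.1, 5.9]
opening: 0.0002
grip_force: 2.7
```

```bash
python3 -m crank '[{"offset":[0,0,0.001],"twist":[0,0,0]},{"offset":[0,0,0.002],"twist":[0,0,0]},{"offset":[0,0,0.002],"twist":[0,0,0]}]'; python3 -m crank '[{"offset":[0,0,0.001],"twist":[0,0,0]},{"offset":[0,0,0.002],"twist":[0,0,0]},{"offset":[0,0,0.002],"twist":[0,0,0]}]'
```

```text
t: 18.62
tool_pos: [0.5387, 0.1255, 0.1826]
tool_rot: [2.814, 1.391, 0.003]
contact_force: [-1.1, -2.0, 7.0]
opening: 0.0001
grip_force: 3.2
t: 19.0
tool_pos: [0.5389, 0.1254, 0.1812]
tool_rot: [2.814, 1.391, 0.004]
contact_force: [-0.8, -3.5, 8.0]
opening: 0.0005
grip_force: 4.0
```

```bash
python3 -m crank '[{"offset":[0,0,0.001],"twist":[0,0,0]},{"offset":[0,0,0.002],"twist":[0,0,0]},{"offset":[0,0,0.002],"twist":[0,0,0]}]'; python3 -m crank '[{"offset":[0,0,0.001],"twist":[0,0,0]},{"offset":[0,0,0.0015],"twist":[0,0,0]},{"offset":[0,0,0.0015],"twist":[0,0,0]}]'
```

```text
t: 19.38
tool_pos: [0.5392, 0.1252, 0.1797]
tool_rot: [2.813, 1.39, 0.004]
contact_force: [-2.0, -4.4, 10.5]
opening: -0.0003
grip_force: 4.9
t: 19.75
tool_pos: [0.5393, 0.1251, 0.1786]
tool_rot: [2.813, 1.39, 0.005]
contact_force: [-1.8, -4.2, 11.9]
opening: 0.0002
grip_force: 5.4
```

```bash
python3 -m crank '[{"offset":[0,0,0.0005],"twist":[0,0,0]},{"offset":[0,0,0.001],"twist":[0,0,0]},{"offset":[0,0,0.001],"twist":[0,0,0]}]'; python3 -m crank '[{"offset":[0,0,0.0005],"twist":[0,0,0]},{"offset":[0,0,0.001],"twist":[0,0,0]},{"offset":[0,0,0.001],"twist":[0,0,0]}]'
```

```text
t: 20.12
tool_pos: [0.5395, 0.125, 0.1778]
tool_rot: [2.813, 1.39, 0.005]
contact_force: [-1.1, -3.8, 11.2]
opening: -0.0003
grip_force: 5.8
t: 20.5
tool_pos: [0.5395, 0.1249, 0.177]
tool_rot: [2.812, 1.39, 0.005]
contact_force: [-1.3, -4.1, 12.2]
opening: -0.0004
grip_force: 6.2
```

```bash
python3 -m crank '[{"offset":[0,0,0.0005],"twist":[0,0,0]},{"offset":[0,0,0.001],"twist":[0,0,0]},{"offset":[0,0,0.001],"twist":[0,0,0]}]'; python3 -m crank '[{"offset":[0,0,0.0005],"twist":[0,0,0]},{"offset":[0,0,0.001],"twist":[0,0,0]},{"offset":[0,0,0.001],"twist":[0,0,0]}]'
```

```text
t: 20.88
tool_pos: [0.5397, 0.1249, 0.1763]
tool_rot: [2.812, 1.39, 0.005]
contact_force: [-2.5, -6.5, 13.3]
opening: 0.0002
grip_force: 6.5
t: 21.25
tool_pos: [0.5398, 0.1248, 0.1753]
tool_rot: [2.812, 1.389, 0.006]
contact_force: [-1.5, -4.8, 12.7]
opening: -0.0
grip_force: 6.5
```

```bash
python3 -m crank '[{"offset":[0,0,0.0005],"twist":[0,0,0]},{"offset":[0,0,0.001],"twist":[0,0,0]},{"offset":[0,0,0.001],"twist":[0,0,0]}]'; python3 -m crank '[{"offset":[0,0,0.0005],"twist":[0,0,0]},{"offset":[0,0,0.001],"twist":[0,0,0]},{"offset":[0,0,0.001],"twist":[0,0,0]}]'
```

```text
t: 21.62
tool_pos: [0.5399, 0.1248, 0.175]
tool_rot: [2.812, 1.389, 0.006]
contact_force: [-3.1, -5.8, 14.8]
opening: 0.0001
grip_force: 7.7
t: 22.0
tool_pos: [0.5399, 0.1247, 0.1747]
tool_rot: [2.812, 1.389, 0.006]
contact_force: [-5.0, -6.0, 18.8]
opening: 0.0001
grip_force: 9.2
```

The force eased (13.3 to 12.7 N) and then climbed steeply with little travel, so the catch has probably snapped. I'll lift off and look.

```bash
python3 -m crank '[{"offset":[0,0,-0.002],"twist":[0,0,0]},{"offset":[0,0,-0.006],"twist":[0,0,0]},{"offset":[0,0,-0.015],"twist":[0,0,0]},{"offset":[0,0,-0.04],"twist":[0,0,0]},{"offset":[0,0,-0.09],"twist":[0,0,0]},{"offset":[0,0,-0.15],"twist":[0,0,0]},{"offset":[0,0,-0.15],"twist":[0,0,0]},{"offset":[0,0,-0.15],"twist":[0,0,0]}]'; python3 - <<'E'
from h import *
s=get_image("scene")[:,:,::-1];w=get_image("wrist")[:,:,::-1]
cv2.imwrite("pics/s7.png",np.clip(np.hstack([cv2.resize(s[90:230,320:460],(450,450)),cv2.resize(w[60:360,160:640][:, :],(350,450))])*1.3,0,255).astype(np.uint8))
E
```

```text
t: 23.0
tool_pos: [0.5374, 0.1263, 0.3191]
tool_rot: [-2.816, -1.392, 0.001]
contact_force: [-0.3, -0.1, -0.9]
opening: -0.0
grip_force: 0.0
```

View pics/s7.png

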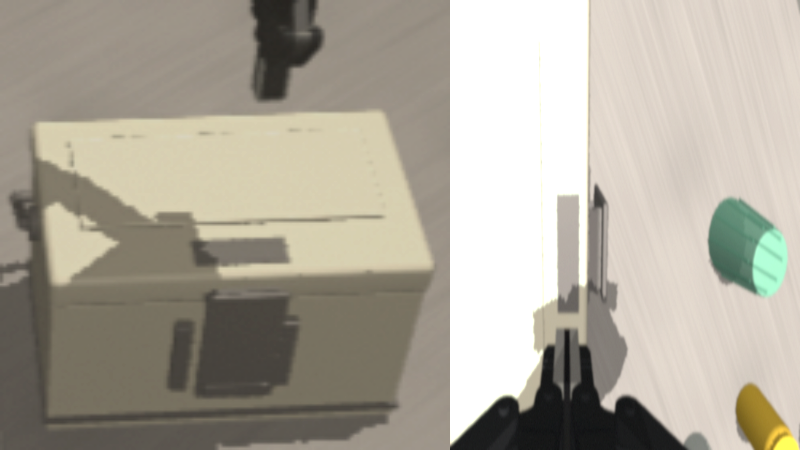

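The lid looks flush and shut, and the catch is at rest. A light touch will check the height.

```bash
python3 -m crank '[{"offset":[0,0,0.06],"twist":[0,0,0]},{"offset":[0,0,0.11],"twist":[0,0,0]},{"offset":[0,0,0.130],"twist":[0,0,0]},{"offset":[0,0,0.135],"twist":[0,0,0]},{"offset":[0,0,0.138],"twist":[0,0,0]},{"offset":[0,0,0.1405],"twist":[0,0,0]},{"offset":[0,0,0.142],"twist":[0,0,0]},{"offset":[0,0,0.142],"twist":[0,0,0]},{"offset":[0,0,0.142],"twist":[0,0,0]}]'; python3 -m crank '[{"offset":[0,0,0.001],"twist":[0,0,0]},{"offset":[0,0,0.001],"twist":[0,0,0]},{"offset":[0,0,0.001],"twist":[0,0,0]}]'
```

```text
t: 24.22
tool_pos: [0.5379, 0.1262, 0.1781]
tool_rot: [2.816, 1.392, 0.001]
contact_force: [-0.2, 0.1, 0.5]
opening: 0.0003
grip_force: 0.0
t: 24.6
tool_pos: [0.5377, 0.1262, 0.1768]
tool_rot: [-2.816, -1.392, 0.0]
contact_force: [-0.0, -0.5, 0.4]
opening: 0.0002
grip_force: 0.0
```

```bash
python3 -m crank '[{"offset":[0,0,-0.03],"twist":[0,0,0]},{"offset":[0,0,-0.08],"twist":[0,0,0]},{"offset":[0,0,-0.12],"twist":[0,0,0]},{"offset":[0,0,-0.12],"twist":[0,0,0]},{"offset":[0,0,-0.12],"twist":[0,0,0]}]'; python3 -c "
from station import *
print(finish_job())"
```

```text
t: 25.22
tool_pos: [0.5374, 0.1261, 0.2961]
tool_rot: [-2.816, -1.392, 0.001]
contact_force: [0.1, 0.1, -1.1]
opening: -0.0001
grip_force: 0.0
the job is handed in; nothing more can be done
None
```

I stood the can in the free half of the box, closed the lid and pressed it until the catch appeared to snap (highest measured force about 20 N). A light touch afterwards found the lid at its shut height with no force on it, and I handed the job in at about 25 s; no verdict came back.

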